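# Open the syringe pump's sprung barrel clamp and hold it open

### The arm

A 6-joint arm with a two-finger parallel gripper is mounted at the origin on the work surface. World frame = base frame: x ahead of the robot, y to its left, z up, the work surface at z = 0. Lengths are in mm, angles in rad, forces in N, time in s.
With the tool pointing down it reaches from about 350 to 875 mm from the base axis. Payload 4.2 kg.
Tool frame: the origin (TCP) lies midway between the tips of the shut fingers; the grasp point (between the pads) lies 19 mm behind it; z points along the fingers, y is the direction in which the jaws open and shut (so a half turn about z gives the same grasp; the last joint's range is limited). The gripper opens to 85 mm and grips with 20 to 120 N. Pads are 22 mm wide; open, the fingers measure 114 mm over their backs; the gripper's body (76 mm by 85 mm) begins 54 mm behind the grasp point. The pads swing forward as they close: fully open they stand 13 mm farther back than shut.
Start: joints at [1.376, 0.385, 0.008, 0, -1.194, -0.259], TCP at [273.956, 561.736, 231.312] pointing down, gripper open.
Joint ranges: [-3.14, 3.14], [-1.21, 2.06], [-1.07, 1.41], [-3.16, 2.05], [-2.99, -0.16], [-3.1, 3.1]. Speed limits (rad/s): [2.79, 2.79, 3.14, 3.14, 3.14, 3.14].

### API

Orientations are given as a unit quaternion [x, y, z, w].
In Python, from bench import arm gives the robot as it stands.
- The arm moves only by the tool send_rows, never from a script. Its arguments are lists of equal length, an entry for each row: "translation": the shift along the tool's x, y, z in mm, a list of three; "dr": the turn, a rotation vector about the tool's x, y, z in degrees, a list of three; "grip": the finger opening in mm, from 0 to 85.4. In form: {"translation": [[dx, dy, dz], ...], "dr": [[ax, ay, az], ...], "grip": [grip, ...]}. A call has exactly 5 rows; each row shifts and turns the commanded pose from where the row before left it, along the tool's axes as they then stand; what a row does not reach is not made up. A row lasts 1/8 s, in which the tool goes at most 62.5 mm and 10.7 degrees, less where a joint would pass 70% of its speed; a pose out of reach is approached as far as the arm can. A call with a gripper value outside its range is refused whole. The fingers move at their own pace and stop on an object; the grip force is fixed at half the most. Time passes only in rows, so rows that do not move let the fingers close, or fill a call up. It gives the time, the measured TCP pose, the force and the opening at its end, in the units of the state.
- arm.read_state(): the state, without advancing time (a new reading comes with each control period).
- arm.get_image(name): name is "scene" or "top"; returns the picture (400x640x3 uint8, red, green, blue); there is no depth.
- arm.camera_info(name): a dict with "fx", "fy", "cx", "cy" (pixels), "cam_to_world" (4x4, takes a point from camera to world coordinates). Camera axes: x right, y down, z forward; pixel columns grow to the right and rows downward; lengths in mm; the calibration is good to about 2 mm. A picture is of the moment at which its call begins. camera_info takes no time and is no camera call.
- arm.job_done(): hands the job in, once; it reports no verdict.
Trained networks look in the newest picture that a camera, given by its name, has taken for a name from the list of things; names that differ only in an ending like _2 or _b are one class to them, and where a whole thing is asked for, a point or a joint stands for the part that bears it (a point fixed in the world has none). Each returns a list of dicts, best first, with "confidence" (0 to 1); they miss things now and then, are a little off and sometimes report something else, mostly with a low value. They report only what shows in the picture. A call takes as long as a camera call. They do not tell look-alikes from the thing itself.
- arm.search_frame(thing, camera): "xyz" ([x, y, z] in mm, in world coordinates, good to about 4 mm: the middle of the surface that is visible of it).
- arm.place_of(thing, camera): "xyz" ([x, y, z] in mm, in world coordinates, good to about 4 mm: a listed point, or the origin of a listed thing).
The state is a dict: "clock": time; "joints": joint angles; "joint_vel": joint speeds; "joint_efforts": joint torques, N m; "position": TCP position; "ee_rot": TCP orientation; "contact_force": force on the tool from outside, world axes, zero at the start; "wrist_torque": the same for the moment, N m; "gripper_width": finger opening in mm.
Only numpy, scipy, OpenCV 4.12 (cv2) and the standard library are available. Lean on these libraries where they do the work, as an engineer would, in place of code of your own. Each camera call takes 0.05 s, during which the arm holds its last target.

### The job

Help a colleague take the syringe out of the bench syringe pump: first take the drive off the plunger by pressing the white release head on the pusher right down to its stop, then let it come up again. Then take the blue knob of the barrel clamp and pull its sprung rod up until the red ring is level with the top of its collar, and finish while still holding it there. Do not push the pusher along its bars or lean on the glass, and leave the vial rack, bottle and beaker where they stand.

Things in the scene. Friction and masses are not known exactly. Their poses are not given: they have to be found in the camera images.
- pump: Bench syringe pump, light grey housing 150 (x) x 270 (y) x 85 mm high, fixed to the bench. Origin under its centre on the bench; its x axis points from the keypad side to the back, y along the syringe towards the syringe's outlet, z up. On top, from -y to +y: end plate, dark pusher on two guide bars, syringe in its V cradle with the clamp over it. Its place and yaw (up to 0.5 rad either way) change from run to run.
- release_top (a point): Centre of the top face of the release head: a white plastic disc, 21 mm across and 7 mm thick, on a steel stem on top of the dark pusher, facing up; 168 mm above the bench when up. It is pressed straight down 9 mm to its stop against a spring (about 2 N at first, 6.5 N at the stop) and comes up by itself.
- release (a joint): Travel of the release head in m: 0 up, 0.009 down on its stop.
- pusher_block (a point): Centre of the dark pusher carriage, 105 (pump x) x 34 (pump y) x 54 mm high, top face 148 mm above the bench. The syringe's plunger rod is held in it.
- pusher (a joint): Position of the pusher along its guide bars in m, 0 to 0.045, growing towards pump +y; it differs from run to run and must be left as it is; a side push of about 15 N would move it.
- clamp_knob (a point): Centre of the blue pull knob on top of the clamp rod: round, 26 mm across, 28 mm high, 176 mm above the bench when the clamp is down. Its rod (12 mm, upright) shows for 16 mm below the knob, then comes the clamp's aluminium arm (18 mm wide along pump y, 10 mm thick, top face 30 mm below this point) which runs from the rod 50 mm in the pump's -x direction and 12 mm in +x. Free to be gripped from above with the fingers closing along pump y.
- red_ring (a point): Middle of the red ring (4 mm tall) round the clamp rod. With the clamp down it is hidden in the sleeve, 35 mm under the collar's rim, and 83 mm below the knob's centre. Two thin dark rings come out first, at 10 and 20 mm of pull.
- collar_rim (a point): Centre of the top rim of the aluminium collar (25 mm across), the mouth of the fixed sleeve that the clamp rod slides in; 128 mm above the bench, straight under the knob.
- clamp (a joint): How far the clamp rod is pulled up, in m: 0 with the arm down on the barrel, 0.035 with the red ring level with the collar's rim, 0.050 at the top stop. Its spring pulls it back down with 4 N at 0 and 9 N at the ring, plus 1 N of weight.
- syringe: Glass syringe, 26 mm across, 118 mm barrel lying along pump y in the cradle, axis 120 mm above the bench, in line with the plunger rod. Its frame is the pump's. Not to be leaned on (5 N).
- rack_mid (a point): Middle of a loose blue rack of blue-capped vials, 80 x 116 mm, 42 mm high, beside the outlet end of the pump.
- bottle_mid (a point): Middle of a loose amber bottle with a blue cap, 56 mm across, 110 mm high, beside the other end of the pump.
- beaker_mid (a point): Middle of a loose glass beaker, 64 mm across, 75 mm high, behind the pump.
Things that resemble listed ones, but are neither listed nor needed, are in the scene too. Of the things that look like the part that bears rack_mid, the smallest one is meant.

How it is judged (in metres and radians):
On the way, in this order (a step that is already met when the one before it is completed fails the run):
1. the release head is pressed down to its stop while the clamp is still down (value of joint release above 0.0078 m and value of joint clamp below 0.004 m), for 0.1 s.
2. the release head is up again and the fingers hold the clamp rod with its red ring at the collar's rim (value of joint clamp between 0.031 and 0.039 m and contact force between the fingers and clamp above 3 N and value of joint release below 0.002 m), for 0.3 s.
At the end, for the whole second after the job is handed in: Through the last second the fingers still hold the clamp rod, at rest, with the middle of its red ring within 4 mm of the collar's rim (pulled 31 to 39 mm); the release head is up; the pusher is within 5 mm and the rack, bottle and beaker within 15 mm of where they stood, all upright (all of step 2 and velocity of joint clamp between -0.01 and 0.01 m/s and distance of pusher_block from where it was at the start of the episode below 0.005 m and distance of each of rack_mid, bottle_mid, beaker_mid from where it was at the start of the episode below 0.015 m and angle between each of rack_mid, bottle_mid, beaker_mid's own z axis and vertical below 0.2 rad); the arm keeps its last pose, push and grip.
It fails at once if the pusher is shoved along its bars by more than 5 mm (distance of pusher_block from where it was at the start of the episode above 0.005 m).
It fails at once if the glass syringe is leaned on with more than 5 N (contact force between any of the arm, the fingers and syringe above 5 N).
It fails at once if the vial rack is moved by more than 15 mm or tipped (distance of rack_mid from where it was at the start of the episode above 0.015 m or angle between rack_mid's own z axis and vertical above 0.2 rad).
It fails at once if the amber bottle is moved by more than 15 mm or tipped (distance of bottle_mid from where it was at the start of the episode above 0.015 m or angle between bottle_mid's own z axis and vertical above 0.2 rad).
It fails at once if the beaker is moved by more than 15 mm or tipped (distance of beaker_mid from where it was at the start of the episode above 0.015 m or angle between beaker_mid's own z axis and vertical above 0.2 rad).
It also fails if it takes over 35 s, if anything falls off the work surface, if the arm or the gripper's body presses on something with over 40 N, if the wrist force passes 120 N, or if a joint passes its speed limit or range.

## Working session

There is one attempt and no reset: what is moved stays moved. The work goes in short steps, Python scripts to look and compute and a tool call to move; the robot and the scene stay as the last step left them, time stands still between calls to the robot, and variables do not carry over. Pictures are saved under pics/ and viewed, and the job is handed in when it is done.

Besides the shell and the picture viewer there is one more tool, called as name(argument=value, ...), one argument or row to a line, values as JSON. send_rows: Moves the arm, as the interface text tells. Its arguments: {"type":"object","properties":{"translation":{"type":"array"},"dr":{"type":"array"},"grip":{"type":"array"}},"required":["translation","dr","grip"]}

```bash
mkdir -p pics; ls
python3 - <<'E'
from bench import arm
import cv2,numpy as np
print(arm.read_state())
for c in ["scene","top"]:
    im=arm.get_image(c); cv2.imwrite(f"pics/{c}0.png",im[:,:,::-1])
    i=arm.camera_info(c); print(c,i['fx'],i['cx'],i['cy'],np.round(i['cam_to_world'],3).tolist())
    for t in ["release_top","clamp_knob","pusher_block","collar_rim","pump","rack_mid","bottle_mid","beaker_mid"]:
        r=arm.place_of(t,c); print(c,t,[(np.round(d['xyz'],1).tolist(),round(d['confidence'],2)) for d in r])
E
```

```text
pics
{'clock': 0.0, 'joints': array([ 1.37559750e+00,  3.85548078e-01,  6.57082986e-03, -4.98161611e-04,
       -1.19398943e+00, -2.58607563e-01]), 'joint_vel': array([ 0.00013984, -0.00111035,  0.00066534, -0.00054015,  0.00228286,
       -0.00234804]), 'joint_efforts': array([ 3.02531262e-04, -3.92289877e+01,  1.88405067e+01,  4.18635651e+00,
       -4.48429899e-03,  1.32096710e-05]), 'position': array([273.71201472, 561.20339501, 230.2053053 ]), 'ee_rot': array([ 9.74346449e-01, -2.25050586e-01, -1.96991308e-04,  1.09197117e-03]), 'contact_force': array([ 9.20905069e-04,  1.24119374e+00, -7.78866353e-02]), 'wrist_torque': array([-0.075474  ,  0.01299485,  0.00680042]), 'gripper_width': 85.50482944542004}
scene 503.8661199455897 316.2798576222327 194.8380012007896 [[0.762, 0.482, -0.432, 1157.129], [0.647, -0.576, 0.499, -601.2], [-0.008, -0.66, -0.751, 1191.607], [0.0, 0.0, 0.0, 1.0]]
scene release_top [([606.6, -51.0, 165.5], 0.6)]
scene clamp_knob [([588.7, 86.1, 179.7], 0.59)]
scene pusher_block [([593.2, -56.1, 119.9], 0.59)]
scene collar_rim [([589.8, 90.2, 124.6], 0.97)]
scene pump [([571.1, 23.4, 2.8], 0.69)]
scene rack_mid [([328.4, 301.8, 26.9], 0.85), ([543.4, 249.3, 22.6], 0.8), ([514.6, 466.0, 32.3], 0.77)]
scene bottle_mid [([614.9, -168.2, 55.3], 0.63)]
scene beaker_mid [([683.1, 95.3, 33.2], 0.72), ([569.2, 20.6, 2.2], 0.67)]
top 518.842970910375 320.1580021159137 194.5991263789064 [[0.0, -0.996, 0.086, 419.818], [-1.0, -0.001, -0.012, 107.006], [0.013, -0.086, -0.996, 1520.225], [0.0, 0.0, 0.0, 1.0]]
top release_top [([606.6, -54.2, 169.2], 0.44)]
top clamp_knob [([589.4, 87.8, 177.4], 0.78)]
top pusher_block [([592.8, -54.5, 119.9], 0.77)]
top collar_rim [([591.4, 88.2, 129.6], 0.69)]
top pump [([566.8, 22.9, -0.6], 0.76)]
top rack_mid [([545.3, 246.7, 21.5], 0.89), ([329.8, 298.6, 29.3], 0.82), ([516.5, 478.1, 28.9], 0.63)]
top bottle_mid []
top beaker_mid [([680.7, 95.0, 35.8], 0.57)]
```

View pics/scene0.png

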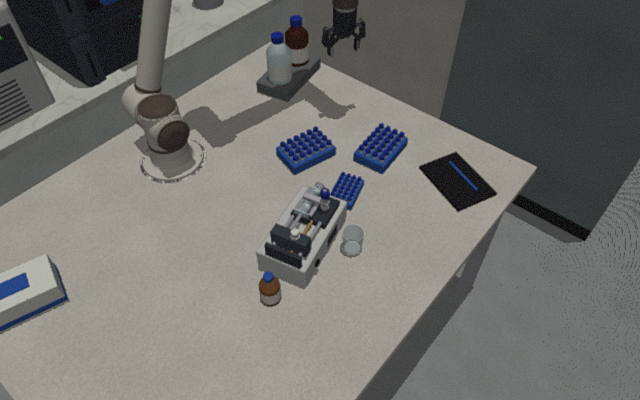

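View pics/top0.png

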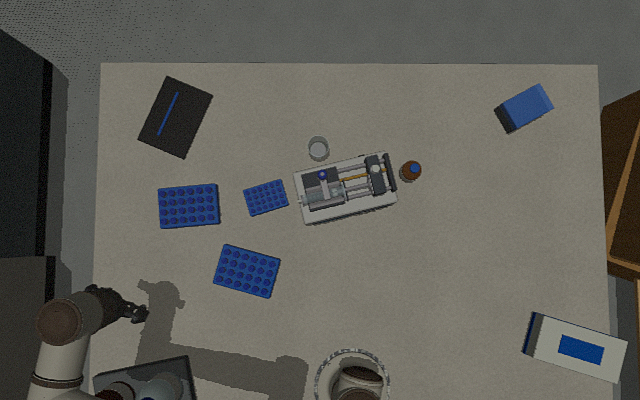

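```bash
cat > h.py <<'E'
import numpy as np,cv2
from bench import arm
def proj(c,P):
    i=arm.camera_info(c);T=np.array(i['cam_to_world']);p=np.linalg.inv(T)@np.r_[P,1]
    return np.array([i['fx']*p[0]/p[2]+i['cx'],i['fy']*p[1]/p[2]+i['cy']])
def unproj(c,u,v,z):
    i=arm.camera_info(c);T=np.array(i['cam_to_world']);d=T[:3,:3]@np.array([(u-i['cx'])/i['fx'],(v-i['cy'])/i['fy'],1]);o=T[:3,3]
    return o+d*(z-o[2])/d[2]
def crop(path,out,x0,y0,x1,y1,s):
    im=cv2.imread(path)[y0:y1,x0:x1]; cv2.imwrite(out,cv2.resize(im,None,fx=s,fy=s,interpolation=cv2.INTER_CUBIC))
E
python3 - <<'E'
from h import *
crop("pics/top0.png","pics/t0c.png",285,130,435,235,5)
crop("pics/scene0.png","pics/s0c.png",250,170,370,290,5)
for n,P in dict(rel=[606.6,-52.5,168],knob=[589,87,190],knobmid=[589,87,176]).items():
    print(n,proj("top",P),(proj("top",P)-[285,130])*5,proj("scene",P),(proj("scene",P)-[250,170])*5)
# housing top edges
im=cv2.imread("pics/top0.png"); g=cv2.cvtColor(im,cv2.COLOR_BGR2GRAY)
l=cv2.createLineSegmentDetector().detect(g)[0][:,0]
for a in l:
    if 285<a[0]<405 and 140<a[1]<230 and np.hypot(a[2]-a[0],a[3]-a[1])>25:
        p,q=unproj("top",a[0],a[1],85),unproj("top",a[2],a[3],85); d=q-p
        ang=np.arctan2(d[1],d[0]); print(a.round(1),p.round(0)[:2],q.round(0)[:2],round((ang+np.pi/4)%(np.pi/2)-np.pi/4,3))
E
```

```text
rel [374.35095546 167.92315326] [446.75477729 189.61576629] [294.28805895 231.74768341] [221.44029475 308.73841707]
knob [321.46230863 173.40671844] [182.31154314 217.03359218] [324.0864089  191.23162727] [370.43204449 106.15813635]
knobmid [321.38154105 174.08401895] [181.90770527 220.42009476] [324.069924  194.7030336] [370.34961998 123.515168  ]
[345.3 203.2 310.3 211.7] [519.  19.] [496. 116.] 0.24
[300.9 174.1 334.4 165.9] [600. 143.] [623.  49.] 0.242
[304.5 223.5 395.7 201. ] [463. 132.] [ 526. -121.] 0.243
[288.  205.3 252.9 216.3] [513. 178.] [483. 275.] 0.306
[374.1 210.5 314.2 225.1] [499. -60.] [459. 105.] 0.239
[364.4 155.6 294.3 172.8] [653. -35.] [604. 161.] 0.246
[387.3 153.3 396.3 188.6] [659. -99.] [ 560. -123.] 0.236
[310.4 208.3 343.1 200.4] [505. 116.] [527.  25.] 0.238
[340.5 197.7 310.8 203.9] [534.  32.] [517. 115.] 0.206
```

```bash
true
```

```text
(no output)
```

View pics/t0c.png

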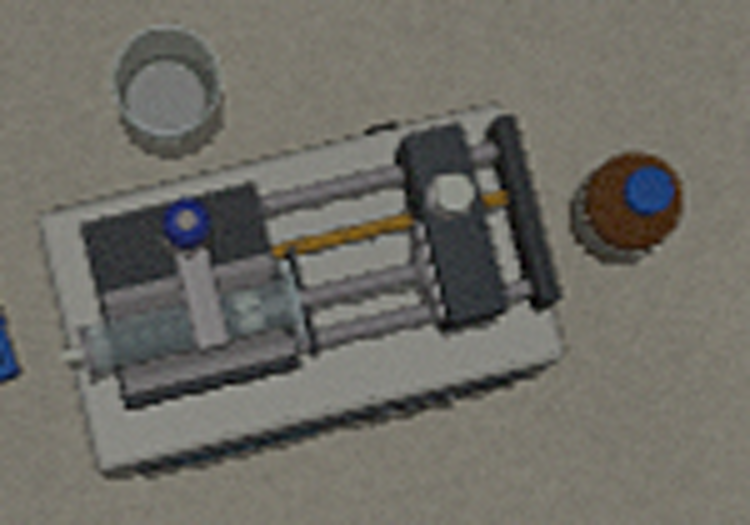

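View pics/s0c.png

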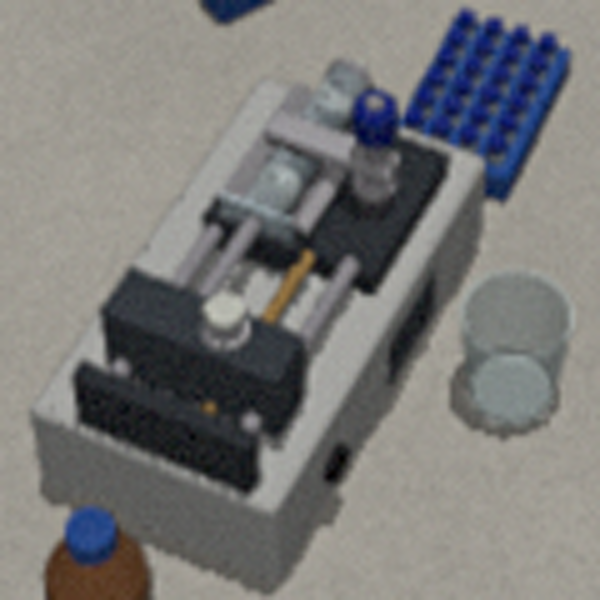

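Run:
```python
from h import *
for c,kb,rb in [("top",(312,165,332,182),(366,160,383,177)),("scene",(318,185,332,202),(286,226,304,243))]:
    im=cv2.imread(f"pics/{c}0.png").astype(int)
    x0,y0,x1,y1=kb; s=im[y0:y1,x0:x1]; m=(s[...,0]-s[...,2]>30)
    ys,xs=np.nonzero(m); u,v=xs.mean()+x0,ys.mean()+y0; print(c,"knob",u,v,m.sum(),xs.min()+x0,xs.max()+x0,ys.min()+y0,ys.max()+y0,[unproj(c,(xs.min()+xs.max())/2+x0,(ys.min()+ys.max())/2+y0,z).round(1) for z in (176,190)])
    x0,y0,x1,y1=rb; s=im[y0:y1,x0:x1]; m=(s.min(2)>145)
    ys,xs=np.nonzero(m); u,v=xs.mean()+x0,ys.mean()+y0; print(c,"rel",u,v,m.sum(),xs.min()+x0,xs.max()+x0,ys.min()+y0,ys.max()+y0,unproj(c,u,v,166.5).round(1)); print(s.min(2)[::2,::2])
```

```text
top knob 322.0377358490566 174.24528301886792 53 318 326 170 178 [array([589.2,  85.4, 176. ]), array([587.5,  85.6, 190. ])]
top rel 375.5 171.0 2 375 376 171 171 [598.6 -55.6 166.5]
[[ 29  62  56  55  56  53  52 113 111]
 [ 29  58  55  48  50  57  49  67  70]
 [ 25  63  50  47  51  67  34 106 139]
 [ 18  48  53 121 138 135 122  87 135]
 [ 10  31  92 114 136 133 137  51  88]
 [ 37  26  91  91 140 134 129  44  16]
 [ 56  30  54  78  73  75  80  44  62]
 [ 38  74  44  59  55  56  48  41  93]
 [ 76  96  25  49  48  51  50  55  63]]
scene knob 325.08641975308643 193.40740740740742 81 321 331 188 198 [array([589.1,  95. , 176. ]), array([596.9,  85.4, 190. ])]
scene rel 297.34285714285716 230.24285714285713 70 291 303 226 235 [608.6 -43.1 166.5]
[[127  88 105 133 113  99  95 161 163]
 [ 48  67 121 119 153 120 115 162 164]
 [ 57  48  77 171 174 178 171 162 162]
 [ 54  49  91 177 172 175 154 149 126]
 [ 48  46  71 132 163 146 108  64  62]
 [ 47  56  89  90  81  81 120  67  52]
 [ 54  53  74 118 100 139 110  49  55]
 [ 34  38  43  60  66  58  47  51  53]
 [ 30  28  31  27  36  54  55  49  54]]
```

Run:
```python
from h import *
for c,rb,t in [("top",(369,161,381,176),105),("scene",(289,228,301,236),140)]:
    im=cv2.imread(f"pics/{c}0.png").astype(int)
    x0,y0,x1,y1=rb; s=im[y0:y1,x0:x1]; m=(s.min(2)>t).astype(np.uint8)
    n,lab,st,ce=cv2.connectedComponentsWithStats(m); k=1+st[1:,4].argmax(); u,v=ce[k]+[x0,y0]; print(c,u,v,st[k],unproj(c,u,v,168).round(1)); print(m)
```

```text
top 375.02 167.94 [ 2  4  9  7 50] [606.6 -54.3 168. ]
[[0 0 0 0 0 0 0 0 0 0 0 0]
 [0 0 0 0 0 0 0 0 0 0 0 0]
 [0 0 0 0 0 0 0 0 0 0 0 0]
 [0 0 0 0 0 0 0 0 0 0 0 1]
 [0 0 0 0 1 1 1 1 1 0 0 0]
 [0 0 0 1 1 1 1 1 1 1 0 0]
 [0 0 1 1 1 1 1 1 1 1 1 0]
 [0 0 1 1 1 1 1 1 1 1 1 0]
 [0 0 1 1 1 1 1 1 1 1 1 0]
 [0 0 1 0 1 1 1 1 1 1 0 0]
 [0 0 0 0 0 1 1 1 1 0 0 0]
 [0 0 0 0 0 0 0 0 0 0 0 0]
 [0 0 0 0 0 0 0 0 0 0 0 0]
 [0 0 0 0 0 0 0 0 0 0 0 0]
 [1 0 0 0 0 0 0 0 0 0 0 0]]
scene 295.54 230.94 [ 2  0 10  7 50] [607.3 -48.5 168. ]
[[0 0 0 0 0 1 0 0 0 0 1 1]
 [0 0 0 1 1 1 1 1 1 1 1 1]
 [0 0 0 1 1 1 1 1 1 1 1 1]
 [0 0 1 1 1 1 1 1 1 1 1 1]
 [0 0 1 1 1 1 1 1 1 1 0 1]
 [0 0 0 1 1 1 1 1 1 0 0 0]
 [0 0 0 0 1 1 1 1 0 0 0 0]
 [0 0 0 0 0 0 0 0 0 0 1 0]]
```

send_rows(
  translation=[
    [40,29,0],
    [47,34,0],
    [47,34,0],
    [47,34,0],
    [47,34,0],
  ],
  dr=[
    [0,0,0],
    [0,0,0],
    [0,0,0],
    [0,0,0],
    [0,0,0],
  ],
  grip=[0,0,0,0,0],
)

```text
clock: 1.52
position: [407.2, 311.9, 231.7]
ee_rot: [0.974, -0.225, 0.0, -0.0]
contact_force: [0.6, 0.7, -0.1]
gripper_width: -0.1
```

send_rows(
  translation=[
    [47,34,0],
    [47,34,0],
    [47,34,0],
    [47,34,0],
    [47,34,0],
  ],
  dr=[
    [0,0,0],
    [0,0,0],
    [0,0,0],
    [0,0,0],
    [0,0,0],
  ],
  grip=[0,0,0,0,0],
)

```text
clock: 2.15
position: [544.0, 55.9, 231.7]
ee_rot: [0.974, -0.225, 0.0, -0.0]
contact_force: [-0.3, 0.5, -0.2]
gripper_width: -0.1
```

send_rows(
  translation=[
    [40,30,0],
    [0,0,0],
    [0,0,0],
    [0,0,0],
    [0,0,0],
  ],
  dr=[
    [0,0,0],
    [0,0,-10],
    [0,0,-10],
    [0,0,-10],
    [0,0,-10],
  ],
  grip=[0,0,0,0,0],
)

```text
clock: 2.78
position: [566.1, 13.0, 231.4]
ee_rot: [0.992, 0.125, 0.0, -0.0]
contact_force: [-0.2, -0.6, 1.0]
gripper_width: 0.4
```

```bash
cat >> h.py <<'E'
from scipy.spatial.transform import Rotation as Ro
def delta(P,yaw=0.242):
    s=arm.read_state(); R=Ro.from_quat(s['ee_rot']).as_matrix()
    print('t',round(s['clock'],2),'pos',s['position'].round(1),'F',s['contact_force'].round(1),'w',round(s['gripper_width'],1),'j',s['joints'].round(2))
    print('tool delta',(R.T@(np.array(P)-s['position'])).round(1),'tilt z',R[:,2].round(3),'yaw err deg',np.degrees(((np.arctan2(R[1,0],R[0,0])-yaw)+np.pi)%(2*np.pi)-np.pi).round(2))
E
python3 - <<'E'
from h import *
delta([606.5,-53,200])
E
```

```text
t 2.77 pos [566.1  13.  231.4] F [-0.2 -0.6  1. ] w 0.4 j [ 0.31  0.28 -0.14 -0.   -1.15  1.51]
tool delta [22.8 74.  31.4] tilt z [ 0.  0. -1.] yaw err deg 0.45
```

send_rows(
  translation=[
    [11,37,0],
    [12,37,0],
    [0,0,15],
    [0,0,16],
    [0,0,0],
  ],
  dr=[
    [0,0,0],
    [0,0,0],
    [0,0,0],
    [0,0,0],
    [0,0,0],
  ],
  grip=[0,0,0,0,0],
)

```text
clock: 3.4
position: [604.7, -52.5, 198.2]
ee_rot: [0.993, 0.122, -0.002, -0.0]
contact_force: [0.2, 0.6, 0.1]
gripper_width: 0.1
```

Run:
```python
from h import *
for c in ("top","scene"): cv2.imwrite(f"pics/{c}1.png",arm.get_image(c)[:,:,::-1])
delta([606.5,-53,175])
crop("pics/top1.png","pics/t1c.png",285,130,435,235,5)
crop("pics/scene1.png","pics/s1c.png",230,150,370,290,4)
print((proj("scene",arm.read_state()['position'])-[230,150])*4)
```

```text
t 3.5 pos [606.1 -52.4 200.4] F [ 0.8 -0.1 -0.4] w 0.1 j [ 0.18  0.38 -0.08  0.   -1.11  1.64]
tool delta [ 0.3  0.6 25.4] tilt z [-0. -0. -1.] yaw err deg 0.21
[254.43807196 295.08384591]
```

View pics/s1c.png

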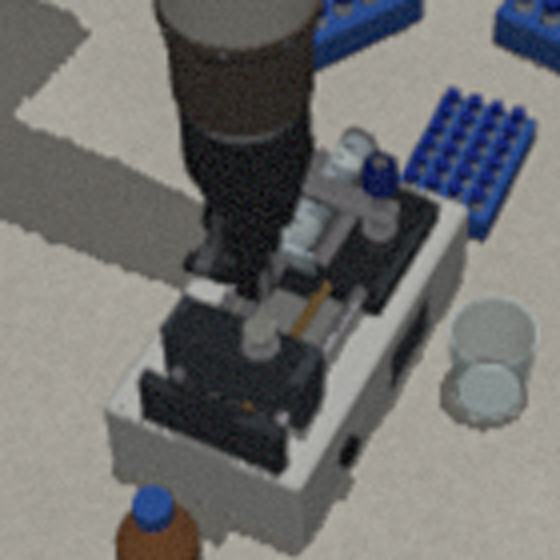

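The scene crop shows the shut fingertips at about (258,295), just above the white head at (262,335). They are aligned, so I'm going down.

send_rows(
  translation=[
    [0,0,12],
    [0,0,12],
    [0,0,4],
    [0,0,2],
    [0,0,2],
  ],
  dr=[
    [0,0,0],
    [0,0,0],
    [0,0,0],
    [0,0,0],
    [0,0,0],
  ],
  grip=[0,0,0,0,0],
)

```text
clock: 4.12
position: [606.5, -53.1, 168.4]
ee_rot: [0.993, 0.122, 0.0, 0.0]
contact_force: [-0.6, 0.9, 0.9]
gripper_width: 0.1
```

send_rows(
  translation=[
    [0,0,2],
    [0,0,2],
    [0,0,2],
    [0,0,1],
    [0,0,0],
  ],
  dr=[
    [0,0,0],
    [0,0,0],
    [0,0,0],
    [0,0,0],
    [0,0,0],
  ],
  grip=[0,0,0,0,0],
)

```text
clock: 4.75
position: [606.6, -53.1, 161.8]
ee_rot: [0.993, 0.122, 0.0, 0.0]
contact_force: [-1.1, 0.2, 4.8]
gripper_width: -0.0
```

send_rows(
  translation=[
    [0,0,1],
    [0,0,1],
    [0,0,1],
    [0,0,0.5],
    [0,0,0],
  ],
  dr=[
    [0,0,0],
    [0,0,0],
    [0,0,0],
    [0,0,0],
    [0,0,0],
  ],
  grip=[0,0,0,0,0],
)

```text
clock: 5.38
position: [606.6, -53.1, 159.1]
ee_rot: [0.993, 0.122, 0.001, 0.0]
contact_force: [-1.0, 1.1, 7.8]
gripper_width: 0.1
```

send_rows(
  translation=[
    [0,0,1],
    [0,0,0.5],
    [0,0,0],
    [0,0,0],
    [0,0,0],
  ],
  dr=[
    [0,0,0],
    [0,0,0],
    [0,0,0],
    [0,0,0],
    [0,0,0],
  ],
  grip=[0,0,0,0,0],
)

```text
clock: 6.0
position: [606.8, -53.1, 159.0]
ee_rot: [0.992, 0.122, 0.001, 0.0]
contact_force: [-3.6, 1.9, 13.3]
gripper_width: 0.1
```

send_rows(
  translation=[
    [0,0,-3],
    [0,0,-12],
    [0,0,-20],
    [0,0,-30],
    [0,0,0],
  ],
  dr=[
    [0,0,0],
    [0,0,0],
    [0,0,0],
    [0,0,0],
    [0,0,0],
  ],
  grip=[0,0,0,40,85],
)

```text
clock: 6.62
position: [607.3, -52.9, 223.4]
ee_rot: [0.993, 0.122, 0.002, -0.0]
contact_force: [0.1, 1.0, 0.3]
gripper_width: 35.9
```

send_rows(
  translation=[
    [5,-45,0],
    [5,-45,0],
    [6,-49,0],
    [0,0,0],
    [0,0,0],
  ],
  dr=[
    [0,0,0],
    [0,0,0],
    [0,0,0],
    [0,0,0],
    [0,0,0],
  ],
  grip=[85,85,85,85,85],
)

```text
clock: 7.25
position: [587.6, 85.7, 220.2]
ee_rot: [0.993, 0.122, -0.001, 0.0]
contact_force: [0.1, -0.4, 0.1]
gripper_width: 84.9
```

Run:
```python
from h import *
for c in ("top","scene"): cv2.imwrite(f"pics/{c}2.png",arm.get_image(c)[:,:,::-1])
for c in ("top","scene"):
  for t in ("clamp_knob","collar_rim","release_top","pusher_block"):
    print(c,t,[(d['xyz'].round(1) if hasattr(d['xyz'],'round') else d['xyz'],d['confidence']) for d in arm.place_of(t,c)])
delta([589,86.5,156])
crop("pics/top2.png","pics/t2c.png",285,130,435,235,5)
crop("pics/scene2.png","pics/s2c.png",230,150,370,290,4)
```

```text
top clamp_knob [([590.3, 84.3, 177.1], 0.41)]
top collar_rim [([592.7, 86.2, 128.0], 0.67)]
top release_top [([606.7, -54.8, 170.1], 0.5)]
top pusher_block [([596.2, -58.0, 118.5], 0.83)]
scene clamp_knob [([589.7, 86.9, 176.2], 0.82)]
scene collar_rim [([589.6, 84.0, 124.9], 0.57)]
scene release_top []
scene pusher_block [([592.0, -54.3, 120.1], 0.89)]
t 7.75 pos [588.2  85.3 221.3] F [-0.5  0.9  0.5] w 84.8 j [ 0.42  0.34 -0.09 -0.   -1.15  1.4 ]
tool delta [ 1.1 -1.  65.3] tilt z [-0.  0. -1.] yaw err deg 0.1
```

View pics/s2c.png

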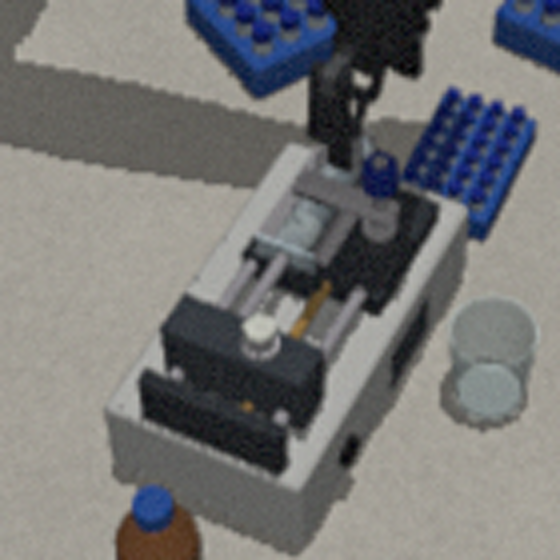

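View pics/t2c.png

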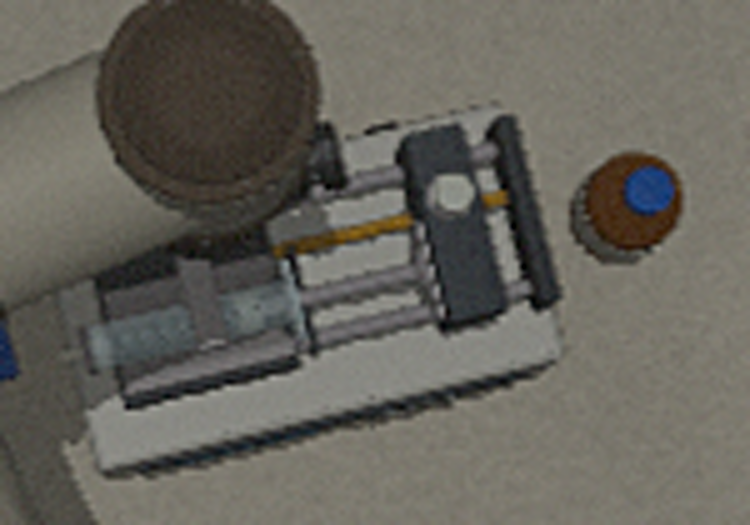

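The release head is up again, white at crop (260,335), and the pusher hasn't moved. The gripper is open over the blue knob at (380,175), so I'm going down around it.

send_rows(
  translation=[
    [1,-1,15],
    [0,0,20],
    [0,0,20],
    [0,0,10],
    [0,0,0],
  ],
  dr=[
    [0,0,0],
    [0,0,0],
    [0,0,0],
    [0,0,0],
    [0,0,0],
  ],
  grip=[85,85,85,85,85],
)

```text
clock: 8.38
position: [588.4, 86.8, 155.2]
ee_rot: [0.993, 0.122, -0.001, 0.0]
contact_force: [0.4, -0.3, 0.1]
gripper_width: 85.0
```

send_rows(
  translation=[
    [0,0,0],
    [0,0,0],
    [0,0,0],
    [0,0,0],
    [0,0,0],
  ],
  dr=[
    [0,0,0],
    [0,0,0],
    [0,0,0],
    [0,0,0],
    [0,0,0],
  ],
  grip=[60,50,40,30,30],
)

```text
clock: 9.0
position: [588.9, 86.9, 156.4]
ee_rot: [0.993, 0.122, 0.0, -0.0]
contact_force: [-0.1, 0.5, -0.8]
gripper_width: 29.6
```

Run:
```python
from h import *
for c in ("scene",): cv2.imwrite(f"pics/{c}3.png",arm.get_image(c)[:,:,::-1])
delta([589,86.5,156])
crop("pics/scene3.png","pics/s3c.png",230,150,370,290,4)
```

```text
t 9.05 pos [588.9  86.9 156.4] F [-0.8  0.5 -0.4] w 29.5 j [ 0.42  0.4  -0.17 -0.   -1.    1.4 ]
tool delta [0.  0.4 0.4] tilt z [ 0.  0. -1.] yaw err deg 0.13
```

View pics/s3c.png

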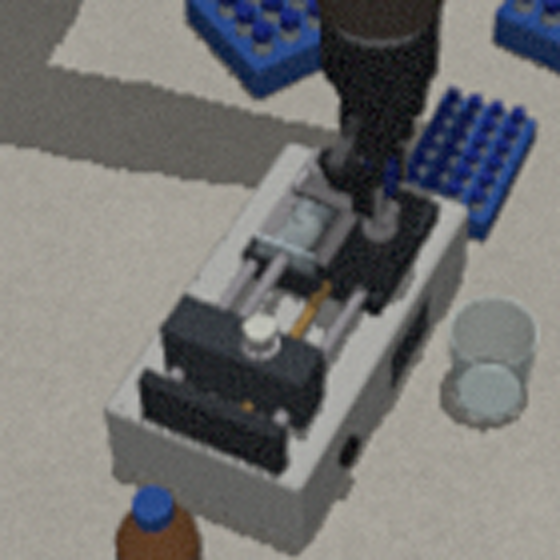

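The fingers stand on both sides of the knob (crop (370,190), with blue still visible at (390,175)) and there's no contact force yet. Next I close them.

send_rows(
  translation=[
    [0,0,0],
    [0,0,0],
    [0,0,0],
    [0,0,0],
    [0,0,0],
  ],
  dr=[
    [0,0,0],
    [0,0,0],
    [0,0,0],
    [0,0,0],
    [0,0,0],
  ],
  grip=[27,22,15,10,10],
)

```text
clock: 9.68
position: [588.7, 88.0, 156.7]
ee_rot: [0.993, 0.122, 0.0, -0.001]
contact_force: [-2.2, 4.4, 2.6]
gripper_width: 24.2
```

send_rows(
  translation=[
    [0,0,-2],
    [0,0,-3],
    [0,0,-3],
    [0,0,-2],
    [0,0,0],
  ],
  dr=[
    [0,0,0],
    [0,0,0],
    [0,0,0],
    [0,0,0],
    [0,0,0],
  ],
  grip=[5,5,5,5,5],
)

```text
clock: 10.3
position: [588.6, 88.0, 164.8]
ee_rot: [0.993, 0.122, -0.0, -0.001]
contact_force: [1.4, 5.5, -6.9]
gripper_width: 24.2
```

send_rows(
  translation=[
    [0,0,-3],
    [0,0,-3],
    [0,0,-3],
    [0,0,-3],
    [0,0,0],
  ],
  dr=[
    [0,0,0],
    [0,0,0],
    [0,0,0],
    [0,0,0],
    [0,0,0],
  ],
  grip=[5,5,5,5,5],
)

```text
clock: 10.92
position: [588.5, 87.9, 176.4]
ee_rot: [0.993, 0.122, -0.001, -0.001]
contact_force: [1.7, 4.9, -7.6]
gripper_width: 23.8
```

send_rows(
  translation=[
    [0,0,-3],
    [0,0,-3],
    [0,0,-3],
    [0,0,-3],
    [0,0,0],
  ],
  dr=[
    [0,0,0],
    [0,0,0],
    [0,0,0],
    [0,0,0],
    [0,0,0],
  ],
  grip=[5,5,5,5,5],
)

```text
clock: 11.55
position: [588.5, 88.0, 187.9]
ee_rot: [0.993, 0.122, -0.001, -0.001]
contact_force: [2.7, 5.3, -9.8]
gripper_width: 24.3
```

Run:
```python
from h import *
cv2.imwrite(f"pics/scene4.png",arm.get_image("scene")[:,:,::-1])
delta([589,86.5,191.7])
crop("pics/scene4.png","pics/s4c.png",290,160,360,220,11)
for t in ("red_ring","collar_rim","clamp_knob"): print(t,[(np.round(d['xyz'],1),d['confidence']) for d in arm.place_of(t,"scene")])
```

```text
t 11.6 pos [588.5  88.  187.8] F [ 2.7  5.4 -9.4] w 24.0 j [ 0.42  0.37 -0.13 -0.   -1.07  1.4 ]
tool delta [ 0.1  1.5 -3.9] tilt z [-0.002  0.002 -1.   ] yaw err deg 0.11
red_ring [(array([588.7,  88.1, 123.6]), 0.57)]
collar_rim [(array([590.2,  88.2, 125.6]), 0.96)]
clamp_knob [(array([586.2,  82.7, 206.9]), 0.57)]
```

View pics/s4c.png

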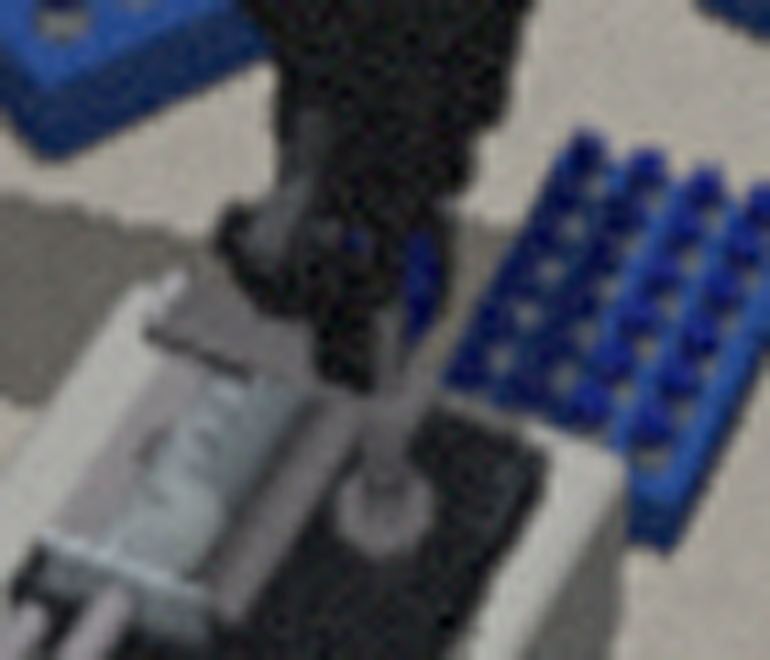

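The rod is up about 31 mm and the arm has come out of the sleeve with it. The force of 9.4 N fits the spring. It needs the last 4 mm.

send_rows(
  translation=[
    [0,0,-2],
    [0,0,-2],
    [0,0,0],
    [0,0,0],
    [0,0,0],
  ],
  dr=[
    [0,0,0],
    [0,0,0],
    [0,0,0],
    [0,0,0],
    [0,0,0],
  ],
  grip=[5,5,5,5,5],
)

```text
clock: 12.38
position: [588.5, 88.0, 191.5]
ee_rot: [0.993, 0.122, -0.001, -0.001]
contact_force: [2.8, 5.5, -9.0]
gripper_width: 24.3
```

Run:
```python
from h import *
cv2.imwrite(f"pics/scene5.png",arm.get_image("scene")[:,:,::-1])
delta([589,86.5,191.7])
crop("pics/scene5.png","pics/s5c.png",308,190,343,215,20)
for t in ("red_ring","collar_rim","clamp_knob"): print(t,[(np.round(d['xyz'],1),d['confidence']) for d in arm.place_of(t,"scene")])
im=arm.get_image("scene")
for v in range(196,210): print(v,[tuple(int(k) for k in im[v,u]) for u in range(321,329)])
for z in (128,124,132,145): print(z,proj("scene",[589,87,z]).round(1))
```

```text
t 12.43 pos [588.5  88.  191.5] F [  2.4   5.1 -10.5] w 24.1 j [ 0.42  0.37 -0.12 -0.   -1.08  1.4 ]
tool delta [ 0.1  1.5 -0.2] tilt z [-0.002  0.002 -1.   ] yaw err deg 0.11
red_ring [(array([587.6,  88.6, 128.1]), 0.58)]
collar_rim [(array([591.5,  88.7, 125.5]), 0.81)]
clamp_knob [(array([588.7,  87.2, 205.8]), 0.5)]
196 [(97, 96, 101), (97, 95, 98), (84, 80, 84), (94, 93, 92), (97, 99, 99), (101, 100, 102), (101, 98, 101), (80, 79, 77)]
197 [(101, 100, 103), (93, 91, 95), (77, 75, 80), (83, 82, 85), (86, 85, 89), (91, 89, 91), (97, 95, 95), (53, 51, 53)]
198 [(99, 98, 100), (89, 87, 92), (78, 77, 80), (75, 73, 74), (78, 76, 78), (80, 81, 81), (64, 67, 68), (23, 26, 29)]
199 [(94, 93, 95), (78, 76, 75), (73, 70, 74), (80, 78, 81), (84, 85, 86), (69, 70, 72), (41, 41, 41), (32, 31, 32)]
200 [(82, 80, 83), (43, 38, 44), (64, 64, 66), (76, 73, 79), (84, 83, 85), (59, 61, 64), (34, 38, 39), (34, 37, 38)]
201 [(60, 63, 66), (37, 35, 42), (67, 67, 68), (72, 69, 72), (80, 78, 79), (69, 66, 72), (31, 38, 40), (28, 31, 34)]
202 [(43, 43, 47), (50, 49, 55), (63, 60, 63), (74, 74, 77), (80,
[... 254 characters left out ...]
3), (87, 76, 78), (89, 89, 89)]
205 [(105, 99, 100), (90, 79, 80), (75, 71, 74), (78, 75, 81), (84, 81, 82), (79, 76, 77), (89, 83, 87), (92, 90, 92)]
206 [(100, 98, 100), (95, 87, 89), (91, 62, 61), (86, 59, 57), (89, 65, 65), (92, 72, 75), (96, 94, 96), (94, 94, 95)]
207 [(96, 95, 98), (100, 96, 98), (97, 85, 85), (92, 81, 81), (96, 84, 88), (100, 89, 90), (96, 97, 100), (84, 82, 85)]
208 [(80, 83, 81), (93, 95, 93), (98, 95, 99), (102, 102, 103), (95, 92, 97), (93, 95, 96), (89, 86, 89), (65, 65, 66)]
209 [(51, 50, 53), (70, 70, 72), (90, 90, 91), (97, 97, 95), (101, 97, 103), (87, 86, 87), (69, 71, 70), (48, 49, 53)]
128 [324.  206.2]
124 [324.  207.1]
132 [324.  205.3]
145 [324.  202.2]
```

View pics/s5c.png

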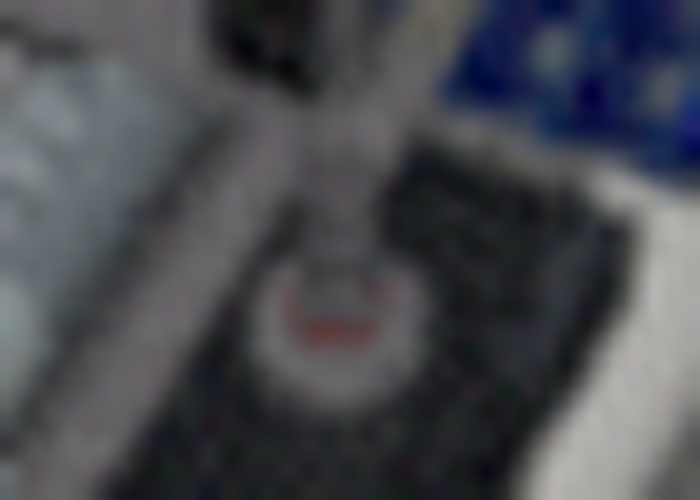

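The red ring now shows as a thin line at the collar's rim (full-frame px about (324,206), the rim's projected row). I'll hold once more to check for creep.

send_rows(
  translation=[
    [0,0,0],
    [0,0,0],
    [0,0,0],
    [0,0,0],
    [0,0,0],
  ],
  dr=[
    [0,0,0],
    [0,0,0],
    [0,0,0],
    [0,0,0],
    [0,0,0],
  ],
  grip=[5,5,5,5,5],
)

```text
clock: 13.25
position: [588.5, 87.9, 191.5]
ee_rot: [0.993, 0.122, -0.001, -0.001]
contact_force: [3.6, 5.6, -9.9]
gripper_width: 24.2
```

Run:
```python
from h import *
im=arm.get_image("scene"); cv2.imwrite("pics/scene6.png",im[:,:,::-1])
delta([589,86.5,191.7])
for v in range(204,209): print(v,[tuple(int(k) for k in im[v,u]) for u in range(321,329)])
for t in ("release_top","pusher_block","rack_mid","bottle_mid","beaker_mid"): print(t,[(np.round(d['xyz'],1).tolist(),d['confidence']) for d in arm.place_of(t,"scene")])
crop("pics/scene6.png","pics/s6c.png",230,150,370,290,4)
```

```text
t 13.3 pos [588.5  88.  191.5] F [  2.4   5.1 -10. ] w 24.1 j [ 0.42  0.37 -0.12 -0.   -1.08  1.4 ]
tool delta [ 0.1  1.5 -0.2] tilt z [-0.002  0.002 -1.   ] yaw err deg 0.11
204 [(92, 89, 90), (95, 84, 84), (71, 71, 73), (67, 64, 70), (76, 75, 77), (76, 68, 72), (90, 79, 81), (85, 81, 84)]
205 [(94, 90, 93), (90, 78, 79), (75, 70, 71), (75, 76, 80), (84, 82, 82), (82, 77, 82), (89, 86, 87), (92, 92, 93)]
206 [(103, 100, 104), (91, 82, 83), (90, 61, 63), (88, 60, 62), (86, 60, 61), (85, 64, 69), (93, 93, 95), (90, 91, 90)]
207 [(97, 97, 98), (94, 91, 95), (96, 87, 85), (94, 78, 81), (93, 81, 84), (99, 87, 88), (101, 100, 100), (93, 92, 92)]
208 [(81, 81, 83), (96, 93, 96), (97, 93, 97), (98, 95, 95), (103, 102, 104), (96, 97, 99), (89, 89, 91), (71, 70, 71)]
release_top [([605.9, -52.3, 164.7], 0.58)]
pusher_block [([590.9, -58.3, 122.3], 0.73), ([686.3, 95.7, 34.9], 0.43)]
rack_mid [([329.9, 302.3, 29.1], 0.92), ([516.2, 465.4, 28.4], 0.62), ([541.5, 247.6, 20.1], 0.58)]
bottle_mid [([618.4, -165.7, 55.4], 0.72)]
beaker_mid [([681.5, 92.1, 35.5], 0.7)]
```

View pics/s6c.png

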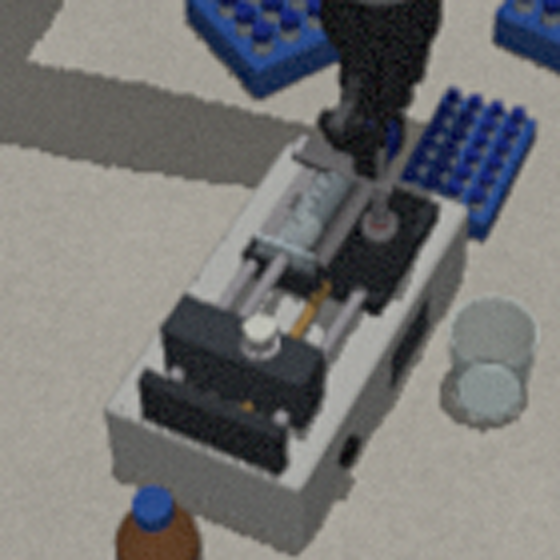

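The hold is steady. The ring shows at the rim (crop (378,225)), the release head is up at (260,335), and nothing else has moved. I'm handing in the job.

Run:
```python
from bench import arm
print(arm.job_done())
```

```text
the job is handed in; nothing more can be done
None
```

I pressed the release head down to its stop and let it come back up. Then I gripped the blue knob and pulled the clamp rod up until the red ring reached the collar's rim. I handed the job in at about 13.3 s, still holding it there; no verdict is reported.

- **Release head:** it stopped at a tip height of 159 mm with 13 N on it and no further movement. Pictures afterwards show it up again.
- **Clamp rod:** it was pulled about 35 mm, judged from the arm's travel. The downward pull was about 10 N, which matches the spring, and nothing crept over the last 0.9 s. The red ring shows as a thin line at the rim; at this picture resolution I can only place it to about 2 mm.
- **Everything else:** the pusher, rack, bottle and beaker look unmoved in the last picture. The networks' positions for them changed by no more than about 5 mm, which is roughly their own error.
- **Small deviations:** the arm carries about 5 N sideways on the knob, because the grip centre was about 1 mm off. The fingers read 24.2 mm on the 26 mm knob. The network put the knob at 206 mm while it was held, about 5 mm below what the arm's travel gives, probably because the fingers hide part of it.

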